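# Draw the tint slide out of the strain viewer

### The job

Pull up the black index plunger on top of the grey strain viewer until it stays up, then take the tint slide by its red fin and draw it straight and level out of its tight channel, without forcing it. Gently lay the slide flat, window side up, inside the blue-padded tray and let go of it; keep it level all the way, leave the plunger up, and do not disturb the other things on the bench.

Things in the scene. Friction and masses are not known exactly. Their poses are not given: they have to be found in the camera images.
- viewer: Strain viewer, a low grey box screwed to the bench, 120 (x) x 96 (y) x 50 mm high, square viewing port on top. Origin: centre of its underside; its x axis points from the channel mouth inwards. The channel opens in the -x face: 52.4 mm wide, 10 mm high, its floor 30 mm above the underside, centred on y = 0, running 82 mm inwards along x. The plunger stands on top at x = +8, y = +20 mm; its bushing is 14 mm across and ends 58 mm up.
- mouth (a point): Centre of the channel mouth on the viewer's -x face, 35 mm above the bench; same axes as the viewer. The slide is drawn out along this frame's -x.
- plunger_knob (a point): Centre of the plunger's black round knob, 20 mm across (18 mm at its foot) and 30 mm high (15 mm above and below this point); about 78 mm above the bench when down. Moves straight up with the plunger.
- plunger (a joint): Height of the plunger in m: 0 = fully down (its 6 mm pin stands in a side notch of the slide and stops it after about 4 mm), 0.014 = fully up, slide free above 0.010. Friction of about 2.5 N holds it where it is left.
- slide_fin (a point): Middle of the graspable upper part of the tint slide's red fin, 30 mm above the slide's underside. The fin is 28 mm long (slide x), 10 mm thick (slide y, the way to pinch it) and stands on the plate from 8 to 44 mm above the underside, so fingertips should stay less than 21 mm below this point. Axes as the slide's: +x towards the window end, z up. When the slide is home the fin is centred 30 mm outside the channel mouth.
- slide_center (a point): Centre of the tint slide's plate, 4 mm above its underside: aluminium plate 130 (x) x 50 (y) x 8 mm, about 100 g, round violet window on its upper side; the fin is centred 45 mm from here towards -x. Home, the plate reaches 80 mm into the channel with 2 mm of play up and down and 2.4 mm from side to side in all; it is clear of the channel when this point is more than 65 mm outside the mouth. Its z axis points up when the window side is up.
- tray: Tray fixed to the bench, 170 (x) x 100 (y) x 16 mm high outside, light wooden walls 5 mm thick, blue padded floor 160 x 90 mm, 7 mm above its underside. Origin: centre of its underside. The slide fits lengthwise along the tray's x, either way round.
- clamp_block_rear: Fixed obstacle between viewer and tray, on the robot's side: a pale clamp block about 70 x 150 mm and 115 mm high with bolt heads on top, its long side pointing roughly at the robot; origin under its middle. Carry the slide and the gripper over it or round it.
- cup: Bystander: pale cup, 60 mm across, 101 mm high; origin at the centre of its foot.
- bottle: Bystander: small brown dropper bottle, 34 mm across, 102 mm high; origin at its foot.
- wrench: Bystander: open-ended wrench lying flat, 168 mm long, 8 mm thick; origin at its middle.
- bolt: Bystander: cap bolt standing on its head, 19 mm across, 52 mm high; origin at its foot.

How it is judged:
On the way, in this order (a step that is already met when the one before it is completed fails the run):
1. the plunger is up while the slide is still home (value of joint plunger above 0.01 m and x of slide_center in the frame of mouth above 0 m), for 0.2 s.
2. the slide has been drawn clear of the channel, level (x of slide_center in the frame of mouth below -0.065 m and angle between slide_center's own z axis and vertical below 0.2 rad), for 0.1 s.
At the end, for the whole second after the job is handed in: The slide lies at rest, flat (within 3.4 degrees) and window side up on the tray's padded floor, between its walls (plate centre within 20 mm along and 25 mm across of the tray's centre); the plunger is still up (above 8 mm) (x of slide_center in the frame of tray between -0.02 and 0.02 m and y of slide_center in the frame of tray between -0.025 and 0.025 m and z of slide_center in the frame of tray between 0.007 and 0.015 m and angle between slide_center's own z axis and vertical below 0.06 rad and linear speed of slide below 0.01 m/s and value of joint plunger above 0.008 m); the robot touches nothing.
It fails at once if the slide is tipped more than 20 degrees (angle between slide_center's own z axis and vertical above 0.35 rad).
It fails at once if the slide is forced against the viewer (over 30 N) (contact force between slide and viewer above 30 N).
It fails at once if the slide is dropped: falls freely from more than about 10 mm (linear speed of slide above 0.45 m/s and contact force between slide and the fingers below 0.5 N).
It fails at once if a bystander is moved more than 30 mm (distance of any of cup, bottle, wrench, bolt from where it was at the start of the episode above 0.03 m).
It also fails if it takes over 54 s, if anything falls off the work surface, if the arm or the gripper's body presses on something with over 40 N, if the wrist force passes 120 N, or if a joint passes its speed limit or range.

### The arm

A 7-joint arm with a two-finger parallel gripper is mounted at the origin on a cart in front of the work surface, level with it; the furniture and walls round the work are solid. World frame = base frame: x ahead of the robot, y to its left, z up, the work surface at z = 0. Lengths are in m, angles in rad, forces in N, time in s.
With the tool pointing down it reaches from about 0.425 to 0.875 m from the base axis. Payload 9.9 kg.
Tool frame: the origin (TCP) lies at the very end of the fingers, on their centre line; the grasp point (between the pads) lies bot.pinch_z behind it (bot.pinch_z is the distance from the TCP to the grasp point, in m); z points along the fingers, y is the line along which they close (so a half turn about z gives the same grasp; the last joint's range is limited). The gripper opens to 85 mm and grips with 20 to 120 N. Pads are 22 mm wide; open, the fingers measure 114 mm over their backs; the gripper's body (76 mm by 85 mm) begins 54 mm behind the grasp point. The pads swing forward as they close: fully open they stand 13 mm farther back than shut.
Start: joints at [1.018, 0.576, 0.025, 1.437, -0.015, 1.129, -0.057], TCP at [0.305, -0.602, 0.231] pointing down, gripper open.
Joint ranges: [-2.76, 2.76], [-0.34, 2.15], [-1.52, 1.57], [0.19, 2.46], [-1.09, 4.23], [0.17, 1.99], [-2.82, 2.82]. Speed limits (rad/s): [2.22, 2.22, 3.01, 3.01, 3.14, 3.14, 3.14].

### API

Orientations are given as [roll, pitch, yaw] about the fixed x, y, z axes, in that order (R = Rz(yaw) Ry(pitch) Rx(roll)).
In Python, from workcell import bot gives the robot as it stands.
- The arm moves only by the tool apply_moves, never from a script. Its argument "motion" is a list of rows, each a list of 5 numbers: the gripper's target within -1 to 1 (fully open at 1, half-way at 0, shut at -1), then the shift along the tool's x, y, z in m, then the turn about the tool's z in rad. In form: [[grip, x, y, z, spin], ...]. A call has 1 to 12 rows; each row is the pose to reach, as a shift and turn from the pose commanded when the call began, along the tool's axes at that moment; what a row does not reach only later rows make up. A row lasts 1/10 s, in which the tool goes at most 50 mm and 8.59 degrees, less where a joint would pass 70% of its speed; a pose out of reach is approached as far as the arm can. A call with a gripper value outside its range is refused whole. The fingers move at their own pace and stop on an object; the grip force is fixed at half the most. Time passes only in rows, so rows that repeat a pose let the fingers close. It gives the time, the measured TCP pose, the force, the opening and the grip force at its end, in the units of the state.
- bot.get_state(): the state, without advancing time (a new reading comes with each control period).
- bot.camera(name): name is "side" or "top" or "wrist"; returns a dict with "color" (480x640x3 uint8, red, green, blue), "depth" (480x640 float32, m along the optical axis (not along the pixel's ray), 0 where there is no reading), "fx", "fy", "cx", "cy" (pixels), "world_from_camera" (4x4, takes a point from camera to world coordinates). Camera axes: x right, y down, z forward; pixel columns grow to the right and rows downward; lengths in m; the calibration is good to about 2 mm. The wrist camera is an equidistant fisheye: a pixel r from the principal point sees the ray r / f radians off the axis. A picture is of the moment at which its call begins.
- bot.job_done(): hands the job in; it is judged then, once.
Trained networks look in a picture, given as the dict that the camera call returned (one of the last four; its "shot" number tells which), for a name from the list of things; names that differ only in an ending like _2 or _b are one class to them, and where a whole thing is asked for, a point or a joint stands for the part that bears it (a point fixed in the world has none). Each returns a list of dicts, best first, with "p" (0 to 1); they miss things now and then, are a little off and sometimes report something else, mostly with a low value. They report only what shows in the picture. A call takes as long as a camera call.
- bot.find_in(thing, picture): "centre" ([column, row] in pixels, amid what is visible of it).
- bot.tip_of(thing, picture): "centre" ([column, row] in pixels: a listed point, or the origin of a listed thing).
The state is a dict: "clock": time; "joints": joint angles; "joint_vel": joint speeds; "tau": joint torques, N m; "eef_pos": TCP position; "tcp_rot": TCP orientation; "wrist_force": force on the tool from outside, world axes, zero at the start; "wrist_torque": the same for the moment, N m; "grip_width": finger opening in m; "gripper_force": force on a finger pad.
Only numpy, scipy, OpenCV 4.12 (cv2) and the standard library are available. Lean on these libraries where they do the work, as an engineer would, in place of code of your own. Each camera call takes 0.05 s, during which the arm holds its last target. There are 200 camera calls.

## Working session

There is one attempt and no reset: what is moved stays moved. The work goes in short steps, Python scripts to look and compute and a tool call to move; the robot and the scene stay as the last step left them, time stands still between calls to the robot, and variables do not carry over. Pictures are saved under pics/ and viewed, at most 10 in all, crops included, and the job is handed in when it is done.

Besides the shell and the picture viewer there is one more tool, called after "Call:" by a JSON object that holds its "fn" and its "kwargs", one argument or row to a line. apply_moves: Moves the arm, as the interface text tells. Its arguments: {"type":"object","properties":{"motion":{"type":"array","items":{"type":"array","items":{"type":"number"}}}},"required":["motion"]}

```bash
mkdir -p pics
cat > h.py <<'E'
import numpy as np, cv2
from workcell import bot
def pt(c,uv,r=2):
    u,v=[int(round(x)) for x in uv]
    d=c["depth"][max(0,v-r):v+r+1,max(0,u-r):u+r+1]; d=d[d>0]
    if len(d)==0: return None
    z=np.median(d)
    return world(c,uv,z)
def world(c,uv,z):
    p=np.array([(uv[0]-c["cx"])/c["fx"]*z,(uv[1]-c["cy"])/c["fy"]*z,z,1])
    return (c["world_from_camera"]@p)[:3]
def atz(c,uv,h):
    T=c["world_from_camera"]; a=T[:3,3]; d=world(c,uv,1.)-a
    return a+d*(h-a[2])/d[2]
def save(c,n): cv2.imwrite(f"pics/{n}.png",cv2.cvtColor(c["color"],cv2.COLOR_RGB2BGR))
E
python3 - <<'E'
from h import *
np.set_printoptions(precision=4,suppress=True)
print(bot.pinch_z, bot.get_state())
for n in ["top","side"]:
    c=bot.camera(n); save(c,n+"0")
    print(n,c["fx"],c["world_from_camera"])
    for t in ["viewer","mouth","plunger_knob","slide_fin","slide_center","tray","clamp_block_rear","cup","bottle","wrench","bolt"]:
        r=bot.tip_of(t,c)
        for x in r[:1]: print(t,round(x["p"],2),np.round(x["centre"]),pt(c,x["centre"]))
E
```

```text
0.0187 {'clock': 0.0, 'joints': array([ 1.0182,  0.5765,  0.0248,  1.4379, -0.015 ,  1.129 , -0.0565]), 'joint_vel': array([-0.0002, -0.0001, -0.0012, -0.0009,  0.0005, -0.0024, -0.0007]), 'tau': array([ -0.0016, -76.5748,   2.2496, -28.5972,   0.0153,   0.0124,
         0.    ]), 'eef_pos': array([ 0.3048, -0.6018,  0.2305]), 'tcp_rot': array([-3.14  ,  0.0001,  0.4688]), 'wrist_force': array([ 0.201 ,  0.0935, -0.969 ]), 'wrist_torque': array([-0.0007, -0.0102,  0.01  ]), 'gripper_force': 0.0, 'grip_width': 0.085310808111725}
top 514.6991368562602 [[ 0.0013 -0.9925  0.1223  0.4861]
 [-0.9999  0.0002  0.012   0.0307]
 [-0.012  -0.1224 -0.9924  1.1041]
 [ 0.      0.      0.      1.    ]]
viewer 0.75 [424. 240.] [ 0.608  -0.1739  0.0496]
mouth 0.89 [433. 269.] [ 0.5499 -0.1925  0.0375]
plunger_knob 0.56 [421. 233.] [ 0.6183 -0.1588  0.0933]
slide_fin 0.79 [433. 282.] [ 0.5213 -0.1878  0.0617]
slide_center 0.59 [428. 260.] [ 0.5671 -0.1818  0.0478]
cup 0.81 [352. 157.] [ 0.7761 -0.0258  0.0788]
bottle 0.57 [224. 186.] [0.7243 0.2433 0.0406]
wrench 0.7 [335. 262.] [0.5669 0.0091 0.0054]
bolt 0.58 [239. 196.] [0.7079 0.2149 0.0131]
side 463.05397410450274 [[-0.9729 -0.1263  0.1935  0.4443]
 [-0.2298  0.4424 -0.8669  0.8164]
 [ 0.0239 -0.8879 -0.4595  0.4812]
 [ 0.      0.      0.      1.    ]]
viewer 0.87 [332. 228.] [ 0.6121 -0.1321  0.0295]
mouth 0.63 [360. 218.] [ 0.5561 -0.1698  0.0462]
plunger_knob 0.41 [332. 203.] [ 0.6183 -0.1501  0.0834]
slide_fin 0.76 [371. 211.] [ 0.532  -0.1864  0.06  ]
slide_center 0.88 [353. 217.] [ 0.5704 -0.162   0.0505]
tray 0.93 [347. 334.] [0.5187 0.2125 0.0075]
cup 0.59 [239. 248.] [0.7488 0.0955 0.0728]
bottle 0.95 [210. 330.] [0.7341 0.2666 0.0109]
wrench 0.78 [341. 275.] [0.5621 0.0249 0.0024]
bolt 0.56 [240. 315.] [0.7044 0.2135 0.0094]
```

View pics/top0.png

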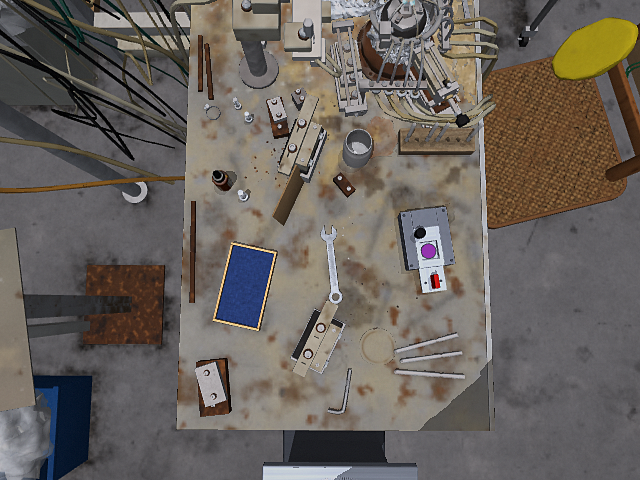

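View pics/side0.png

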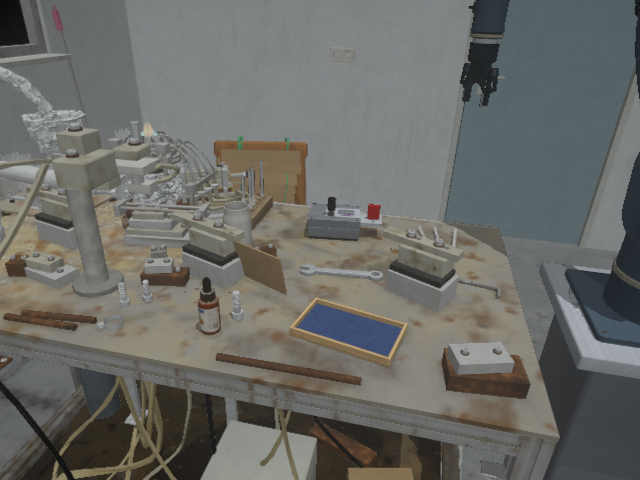

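The top picture shows the viewer near (426,238), the knob at (420,233), the red fin at (435,281) and the tray centred at (245,286). The clamp block is near (317,340). The side view agrees. Next I measure the yaws.

```bash
cat > m.py <<'E'
from h import *
np.set_printoptions(precision=4,suppress=True)
c=bot.camera("top")
v,u=np.mgrid[0:480,0:640]; z=c["depth"]
P=np.stack([(u-c["cx"])/c["fx"]*z,(v-c["cy"])/c["fy"]*z,z,np.ones_like(z)],-1)@c["world_from_camera"].T
hsv=cv2.cvtColor(c["color"],cv2.COLOR_RGB2HSV).astype(int); H,S,V=hsv[...,0],hsv[...,1],hsv[...,2]
def rep(n,m,zz=None):
    Q=P[m][:,:3]
    if len(Q)<5: print(n,len(Q));return
    uv=np.argwhere(m).mean(0)[::-1]
    r=cv2.minAreaRect((Q[:,:2]*1000).astype(np.float32))
    print(n,len(Q),"mean",Q.mean(0),"zmax",Q[:,2].max(),"rect",np.round(r[0],1),np.round(r[1],1),round(r[2],1), "px",uv, "atz",None if zz is None else atz(c,uv,zz))
box=(u>380)&(u<480)&(v>195)&(v<305)
rep("fin",box&(((H<8)|(H>172))&(S>150)),.070)
rep("fintop",box&(((H<8)|(H>172))&(S>150))&(P[...,2]>.066))
rep("violet",box&(H>130)&(H<160)&(S>100),.038)
rep("knobtop",box&(P[...,2]>.085),.093)
rep("viewertop",box&(P[...,2]>.044)&(P[...,2]<.056)&(S<60))
rep("plate",box&(P[...,2]>.030)&(P[...,2]<.043)&(V>170)&(S<50)&(v>262))
rep("tray",(u>200)&(u<290)&(v>230)&(v<340)&(H>100)&(H<130)&(S>100),.007)
rep("traywall",(u>200)&(u<290)&(v>230)&(v<340)&(P[...,2]>.010)&(P[...,2]<.022))
rep("clamp",(u>270)&(u<360)&(v>290)&(v<390)&(P[...,2]>.06))
E
python3 m.py
```

```text
fin 105 mean [ 0.524  -0.1897  0.068 ] zmax 0.07916359147444685 rect [ 524.4 -191.1] [26.3 10.2] 6.3 px [434.8095 280.9238] atz [ 0.5239 -0.1893  0.07  ]
fintop 72 mean [ 0.5242 -0.1909  0.0738] zmax 0.07916359147444685 rect [ 524.5 -190.9] [26.2 10.2] 4.7 px [436.0417 280.75  ] atz None
violet 164 mean [ 0.5883 -0.1833  0.0396] zmax 0.09398447700461787 rect [ 598.9 -171.8] [60.1 28.2] 47.4 px [427.9512 250.2988] atz [ 0.5885 -0.1836  0.038 ]
knobtop 129 mean [ 0.5713 -0.0909  0.4532] zmax 1.104055781441796 rect [551.8 -70.7] [ 18.5 240.9] 37.4 px [422.4806 238.6589] atz [ 0.6062 -0.1623  0.093 ]
viewertop 2304 mean [ 0.6163 -0.1797  0.0505] zmax 0.05575938581529516 rect [ 614.  -179.9] [120.3  97.2] 7.4 px [426.9618 236.3307] atz None
plate 421 mean [ 0.53   -0.1898  0.0385] zmax 0.04277684962901662 rect [ 529.6 -191.5] [50.3 50.2] 7.3 px [431.734  278.5416] atz None
tray 3143 mean [0.5154 0.2    0.0119] zmax 1.104055781441796 rect [502.6 138.6] [217.9 159.2] 77.6 px [244.7051 285.9294] atz [0.5153 0.2007 0.007 ]
traywall 954 mean [0.5152 0.2008 0.0143] zmax 0.021660997319733477 rect [515.8 200.3] [100.9 170.1] 77.6 px [244.1017 286.0482] atz None
clamp 1936 mean [0.4102 0.0426 0.126 ] zmax 1.104055781441796 rect [410.3  40.6] [ 68.9 148.2] 63.3 px [318.2567 340.8745] atz None
```

The measurements are consistent: viewer top 120x97 mm at (0.614,-0.180), yaw 7.4°, and the fin within 1 mm of where it should be. From these, the knob is at (0.619,-0.159). The tray is at (0.516,0.200), yaw -12.4°. I'm moving above the knob now.

Call:
{"fn": "apply_moves", "kwargs": {
  "motion": [
    [0,0.04,-0.021,0.003,0.03],
    [0,0.08,-0.042,0.006,0.06],
    [0,0.12,-0.063,0.009,0.09],
    [0,0.16,-0.084,0.012,0.12],
    [0,0.2,-0.105,0.015,0.15],
    [0,0.24,-0.126,0.018,0.18],
    [0,0.28,-0.147,0.021,0.21],
    [0,0.32,-0.168,0.024,0.24],
    [0,0.36,-0.189,0.027,0.27],
    [0,0.4,-0.21,0.03,0.3],
    [0,0.44,-0.231,0.03,0.33],
    [0,0.48,-0.253,0.03,0.34]
  ]
}}

```text
clock: 2.45
eef_pos: [0.6198, -0.1581, 0.2014]
tcp_rot: [3.141, -0.0, 0.128]
wrist_force: [1.4, -0.3, -0.5]
grip_width: 0.0427
gripper_force: 0.0
```

```bash
cat >> h.py <<'E'
from scipy.spatial.transform import Rotation as Rn
def fish(c,uv,h):
    d=np.array([uv[0]-c["cx"],uv[1]-c["cy"]]); r=np.hypot(*d); th=r/c["fx"]
    ray=np.array([*(d/max(r,1e-9)*np.sin(th)),np.cos(th)])
    T=c["world_from_camera"]; w=T[:3,:3]@ray; return T[:3,3]+w*(h-T[2,3])/w[2]
def delta(target,yaw):
    s=bot.get_state(); R=Rn.from_euler("xyz",s["tcp_rot"]).as_matrix()
    dy=(s["tcp_rot"][2]-yaw+np.pi)%(2*np.pi)-np.pi
    print("now",s["eef_pos"],s["tcp_rot"],"tool shift",R.T@(np.array(target)-s["eef_pos"]),"spin",dy,"t",s["clock"])
E
python3 - <<'E'
from h import *
np.set_printoptions(precision=4,suppress=True)
c=bot.camera("wrist"); save(c,"w1")
for t,h in [("plunger_knob",.078),("slide_fin",.060),("mouth",.035),("slide_center",.034)]:
    for x in bot.tip_of(t,c)[:1]: print(t,x["p"],x["centre"],fish(c,x["centre"],h))
hsv=cv2.cvtColor(c["color"],cv2.COLOR_RGB2HSV).astype(int); H,S,V=hsv[...,0],hsv[...,1],hsv[...,2]
m=((H<8)|(H>172))&(S>150)&(V>60); print(m.sum())
if m.sum(): uv=np.argwhere(m).mean(0)[::-1]; print(uv,fish(c,uv,.068))
delta([.619,-.159,.065],.129)
E
```

```text
plunger_knob 0.83 [318.2, 238.9] [ 0.6181 -0.1624  0.078 ]
slide_fin 0.74 [337.8, 336.4] [ 0.5236 -0.193   0.06  ]
mouth 0.64 [336.3, 292.7] [ 0.5552 -0.1881  0.035 ]
slide_center 0.62 [338.6, 278.6] [ 0.5691 -0.1881  0.034 ]
443
[337.754 333.93 ] [ 0.5312 -0.1913  0.068 ]
now [ 0.6186 -0.16    0.2012] [3.141  0.0006 0.1292] tool shift [ 0.0006 -0.001   0.1362] spin 0.0002095478666443995 t 2.7
```

View pics/w1.png

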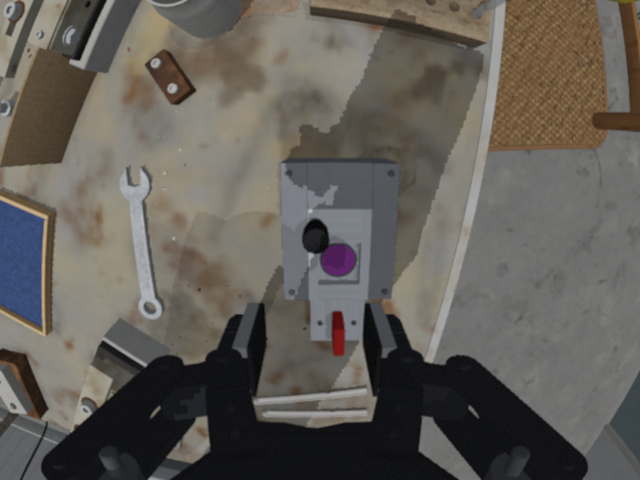

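The wrist view shows the knob at (315,237), the violet window at (338,260) and the red fin at (338,334), matching the earlier estimate to about 2 mm. The TCP is over the knob, so I descend and close.

Call:
{"fn": "apply_moves", "kwargs": {
  "motion": [
    [0,0,0,0.03,0],
    [0,0,0,0.06,0],
    [0,0,0,0.09,0],
    [0,0,0,0.11,0],
    [0,0,0,0.125,0],
    [0,0,0,0.135,0],
    [0,0,0,0.135,0],
    [-1,0,0,0.135,0],
    [-1,0,0,0.135,0],
    [-1,0,0,0.135,0],
    [-1,0,0,0.135,0],
    [-1,0,0,0.135,0]
  ]
}}

```text
clock: 3.9
eef_pos: [0.6191, -0.1593, 0.0674]
tcp_rot: [-3.142, -0.001, 0.129]
wrist_force: [-2.9, 3.2, 7.0]
grip_width: 0.0179
gripper_force: 59.1
```

Call:
{"fn": "apply_moves", "kwargs": {
  "motion": [
    [-1,0,0,-0.003,0],
    [-1,0,0,-0.006,0],
    [-1,0,0,-0.009,0],
    [-1,0,0,-0.012,0],
    [-1,0,0,-0.014,0],
    [-1,0,0,-0.014,0],
    [-1,0,0,-0.014,0]
  ]
}}

```text
clock: 4.6
eef_pos: [0.6191, -0.1593, 0.0807]
tcp_rot: [-3.141, -0.001, 0.129]
wrist_force: [-0.0, 4.1, 1.5]
grip_width: 0.018
gripper_force: 59.1
```

Call:
{"fn": "apply_moves", "kwargs": {
  "motion": [
    [0,0,0,0,0],
    [0,0,0,0,0],
    [0,0,0,0,0],
    [0,0,0,0,0],
    [0,0,0,-0.03,0],
    [0,0,0,-0.06,0],
    [0,0,0,-0.09,0],
    [0,0,0,-0.09,0]
  ]
}}

```text
clock: 5.4
eef_pos: [0.6211, -0.1606, 0.1746]
tcp_rot: [3.139, -0.007, 0.128]
wrist_force: [0.6, 0.2, 0.4]
grip_width: 0.0431
gripper_force: 0.0
```

Run:
```python
from h import *
np.set_printoptions(precision=4,suppress=True)
c=bot.camera("side"); save(c,"s1")
big=cv2.resize(c["color"][170:250,290:410],None,fx=6,fy=6); cv2.imwrite("pics/s1c.png",big[...,::-1])
a=cv2.imread("pics/side0.png")
for n,im in [("before",a[...,::-1]),("after",c["color"])]:
    g=im[185:225,322:342].max(2); ys=np.argwhere((g<50)); print(n,ys.min(0)+[185,322],ys.max(0)+[185,322],len(ys), ys.mean(0)+[185,322])
p=.5*0
c2=bot.camera("top")
x=bot.tip_of("plunger_knob",c2); print([(q["p"],q["centre"],pt(c2,q["centre"])) for q in x[:1]])
delta([.5245,-.1913,.041],.129)
```

```text
before [197 328] [210 334] 91 [203.3187 330.9121]
after [192 328] [205 335] 102 [198.2647 331.3039]
[(0.49, [423.6, 233.3], array([ 0.6149, -0.1617,  0.1088]))]
now [ 0.6185 -0.1596  0.1698] [-3.1415  0.0005  0.1287] tool shift [-0.0972  0.0193  0.1289] spin -0.00030128571457455067 t 5.55
```

View pics/s1c.png

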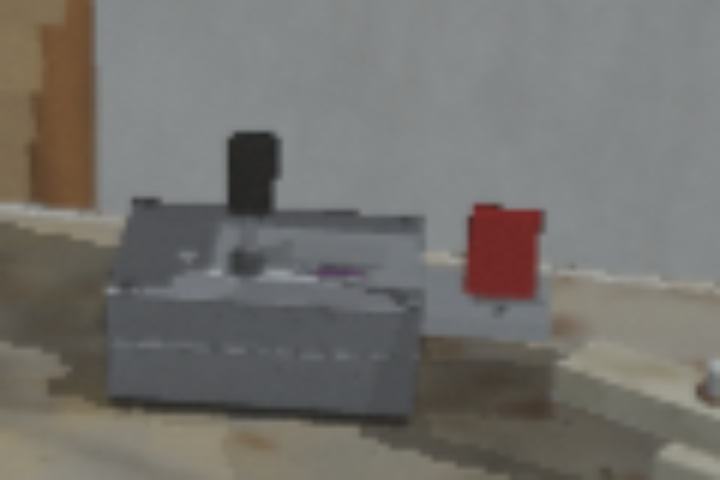

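The plunger is up: the knob rose about 13 mm in the side view, and the top depth reads 0.109. Next I go above the fin.

Call:
{"fn": "apply_moves", "kwargs": {
  "motion": [
    [0,-0.03,0.006,0,0],
    [0,-0.06,0.012,0,0],
    [0,-0.09,0.018,0,0],
    [0,-0.097,0.0195,0.02,0],
    [0,-0.097,0.0195,0.04,0],
    [0,-0.097,0.0195,0.05,0],
    [0,-0.097,0.0195,0.05,0],
    [0,-0.097,0.0195,0.05,0]
  ]
}}

```text
clock: 6.35
eef_pos: [0.5254, -0.1913, 0.1201]
tcp_rot: [-3.141, 0.001, 0.129]
wrist_force: [0.8, -0.2, -0.1]
grip_width: 0.043
gripper_force: 0.0
```

Run:
```python
from h import *
np.set_printoptions(precision=4,suppress=True)
c=bot.camera("wrist"); save(c,"w2")
hsv=cv2.cvtColor(c["color"],cv2.COLOR_RGB2HSV).astype(int); H,S,V=hsv[...,0],hsv[...,1],hsv[...,2]
m=((H<8)|(H>172))&(S>150)&(V>60)
ps=np.argwhere(m)[:,::-1]; print(len(ps))
W=np.array([fish(c,p,.074)[:2] for p in ps])*1000
r=cv2.minAreaRect(W.astype(np.float32)); print(r, ps.min(0),ps.max(0))
R=Rn.from_euler("z",.129).as_matrix()[:2,:2]; Q=W@R  # viewer axes
print("along",Q[:,0].min(),Q[:,0].max(),"across",np.percentile(Q[:,1],[0,2,50,98,100]))
s=bot.get_state(); print("tcp across",s["eef_pos"][:2]*1000@R, c["world_from_camera"])
m=(H>130)&(H<160)&(S>100); 
if m.sum(): uv=np.argwhere(m).mean(0)[::-1]; print("violet",uv,fish(c,uv,.038)[:2]*1000@R, m.sum())
delta([.5245,-.1913,.046],.129)
```

```text
955
((530.65576171875, -192.21066284179688), (36.2459716796875, 9.012727737426758), 7.008816719055176) [307 237] [323 298]
along 483.42010751018006 519.6266669962387 across [-263.2895 -262.6725 -258.7469 -254.3468 -254.264 ]
tcp across [ 496.6507 -257.3859] [[ 0.1289 -0.9397 -0.3166  0.6069]
 [-0.9917 -0.1224 -0.0406 -0.1818]
 [-0.0006  0.3192 -0.9477  0.2629]
 [ 0.      0.      0.      1.    ]]
violet [314.5273 157.4044] [ 558.6748 -258.4945] 1830
now [ 0.5256 -0.1914  0.1205] [ 3.1415 -0.0002  0.1291] tool shift [-0.0011 -0.0002  0.0745] spin 8.094081590215296e-05 t 6.4
```

View pics/w2.png

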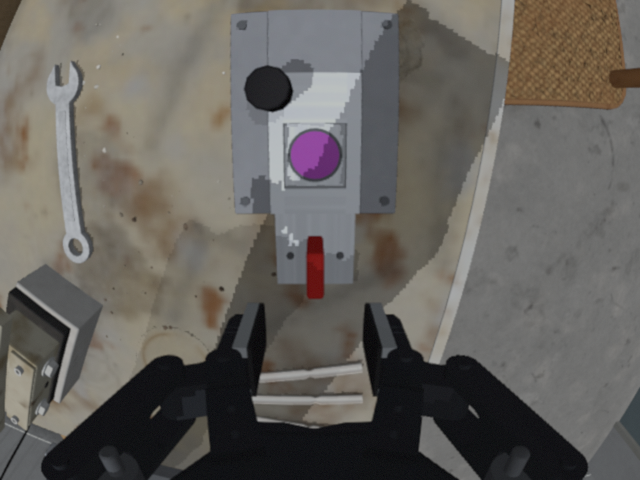

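The wrist view shows the fin at (315,267), the plunger at (268,88), and the fingers straddling column 314. The fin measures about 1.2 mm towards tool +y. I correct for that, descend, and close gradually.

Call:
{"fn": "apply_moves", "kwargs": {
  "motion": [
    [0,-0.001,0.001,0.02,0],
    [0,-0.001,0.001,0.04,0],
    [0,-0.001,0.001,0.055,0],
    [0,-0.001,0.001,0.065,0],
    [0,-0.001,0.001,0.072,0],
    [-0.4,-0.001,0.001,0.072,0],
    [-0.6,-0.001,0.001,0.072,0],
    [-0.7,-0.001,0.001,0.072,0],
    [-0.7,-0.001,0.001,0.072,0],
    [-0.7,-0.001,0.001,0.072,0]
  ]
}}

```text
clock: 7.4
eef_pos: [0.5245, -0.1926, 0.0487]
tcp_rot: [3.141, -0.001, 0.129]
wrist_force: [-0.4, 0.4, -0.5]
grip_width: 0.0129
gripper_force: 0.0
```

Call:
{"fn": "apply_moves", "kwargs": {
  "motion": [
    [-0.75,0,0,0,0],
    [-0.75,0,0,0,0],
    [-0.78,0,0,0,0],
    [-0.78,0,0,0,0]
  ]
}}

```text
clock: 7.8
eef_pos: [0.5244, -0.1925, 0.0484]
tcp_rot: [3.142, -0.0, 0.129]
wrist_force: [0.1, -0.8, 2.1]
grip_width: 0.0095
gripper_force: 15.4
```

Call:
{"fn": "apply_moves", "kwargs": {
  "motion": [
    [-1,0,0,0,0],
    [-1,0,0,0,0],
    [-1,0,0,0,0],
    [-1,-0.004,0,0,0],
    [-1,-0.008,0,0,0],
    [-1,-0.01,0,0,0]
  ]
}}

```text
clock: 8.4
eef_pos: [0.5143, -0.194, 0.0484]
tcp_rot: [3.141, -0.001, 0.129]
wrist_force: [2.6, -0.5, 1.5]
grip_width: 0.0088
gripper_force: 58.9
```

Call:
{"fn": "apply_moves", "kwargs": {
  "motion": [
    [-1,-0.004,0,-0.0005,0],
    [-1,-0.008,0,-0.0005,0],
    [-1,-0.012,0,-0.0005,0],
    [-1,-0.016,0,-0.0005,0],
    [-1,-0.02,0,-0.0005,0],
    [-1,-0.024,0,-0.0005,0],
    [-1,-0.028,0,-0.0005,0],
    [-1,-0.03,0,-0.0005,0]
  ]
}}

```text
clock: 9.2
eef_pos: [0.4841, -0.1978, 0.0488]
tcp_rot: [-3.142, 0.0, 0.129]
wrist_force: [-0.6, -0.6, -0.2]
grip_width: 0.0093
gripper_force: 58.6
```

Forces are small. I continue to about 95 mm in total.

Call:
{"fn": "apply_moves", "kwargs": {
  "motion": [
    [-1,-0.005,0,0,0],
    [-1,-0.01,0,0,0],
    [-1,-0.015,0,0,0],
    [-1,-0.02,0,0,0],
    [-1,-0.025,0,0,0],
    [-1,-0.03,0,0,0],
    [-1,-0.035,0,0,0],
    [-1,-0.04,0,0,0],
    [-1,-0.045,0,0,0],
    [-1,-0.05,0,0,0],
    [-1,-0.055,0,0,0],
    [-1,-0.055,0,0,0]
  ]
}}

```text
clock: 10.4
eef_pos: [0.4292, -0.2048, 0.0488]
tcp_rot: [-3.141, 0.001, 0.128]
wrist_force: [-0.2, 0.1, -1.0]
grip_width: 0.0088
gripper_force: 58.6
```

Call:
{"fn": "apply_moves", "kwargs": {
  "motion": [
    [-1,-0.003,0,0,0],
    [-1,-0.006,0,0,0],
    [-1,-0.009,0,0,0],
    [-1,-0.01,0,0,0],
    [-1,-0.01,0,0,0]
  ]
}}

```text
clock: 10.9
eef_pos: [0.42, -0.206, 0.0488]
tcp_rot: [-3.142, 0.0, 0.129]
wrist_force: [-0.4, 0.7, -0.9]
grip_width: 0.009
gripper_force: 58.6
```

Run:
```python
from h import *
np.set_printoptions(precision=4,suppress=True)
c=bot.camera("wrist"); save(c,"w3")
R=Rn.from_euler("z",.129).as_matrix()[:2,:2]
m=np.array([.614,-.180])-.06*R[:,0]
hsv=cv2.cvtColor(c["color"],cv2.COLOR_RGB2HSV).astype(int); H,S,V=hsv[...,0],hsv[...,1],hsv[...,2]
k=(H>130)&(H<160)&(S>100); uv=np.argwhere(k).mean(0)[::-1]; w=fish(c,uv,.038)[:2]
s=bot.get_state(); print("tcp rel mouth",(s["eef_pos"][:2]-m)@R,"window",(w-m)@R,s["eef_pos"],s["wrist_force"],s["wrist_torque"])
for n in ["top","side"]:
  c=bot.camera(n)
  x=bot.tip_of("slide_center",c); print(n,[(q["p"],q["centre"],pt(c,q["centre"])) for q in x[:1]])
```

```text
tcp rel mouth [-0.1355 -0.0009] window [-0.0708 -0.0017] [ 0.4202 -0.206   0.0488] [-0.0366  0.1645 -1.1073] [-0.0615  0.0108  0.049 ]
top [(0.78, [433.4, 311.5], array([ 0.4628, -0.1913,  0.0393]))]
side [(0.71, [398.1, 222.4], array([ 0.4674, -0.1866,  0.0382]))]
```

View pics/w3.png

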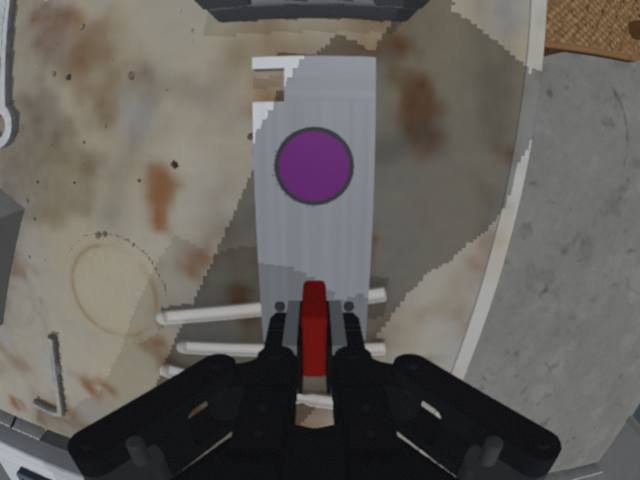

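The slide is drawn clear: its window end at row 57 is away from the viewer's lower edge at row 20, with the centre about 90 mm out. Now I lift.

Call:
{"fn": "apply_moves", "kwargs": {
  "motion": [
    [-1,0,0,-0.01,0],
    [-1,0,0,-0.025,0],
    [-1,0,0,-0.04,0],
    [-1,0,0,-0.055,0],
    [-1,0,0,-0.07,0],
    [-1,0,0,-0.085,0],
    [-1,0,0,-0.1,0],
    [-1,0,0,-0.115,0],
    [-1,0,0,-0.13,0],
    [-1,0,0,-0.138,0],
    [-1,0,0,-0.14,0],
    [-1,0,0,-0.14,0]
  ]
}}

```text
clock: 12.35
eef_pos: [0.4201, -0.206, 0.1889]
tcp_rot: [3.142, -0.0, 0.129]
wrist_force: [-0.4, 0.3, -0.7]
grip_width: 0.0085
gripper_force: 58.5
```

Call:
{"fn": "apply_moves", "kwargs": {
  "motion": [
    [-1,0.006,-0.012,0,0],
    [-1,0.014,-0.032,0,0.02],
    [-1,0.024,-0.055,0,0.04],
    [-1,0.034,-0.078,0,0.06],
    [-1,0.044,-0.101,0,0.08],
    [-1,0.054,-0.124,0,0.1],
    [-1,0.064,-0.147,0,0.12],
    [-1,0.074,-0.17,0,0.14],
    [-1,0.081,-0.187,0,0.16],
    [-1,0.085,-0.195,0,0.17],
    [-1,0.086,-0.197,0,0.17],
    [-1,0.086,-0.197,0,0.17]
  ]
}}

```text
clock: 13.55
eef_pos: [0.4799, -0.0002, 0.1885]
tcp_rot: [3.141, 0.001, -0.041]
wrist_force: [-0.7, -0.0, -1.0]
grip_width: 0.0087
gripper_force: 58.6
```

Run:
```python
from h import *
np.set_printoptions(precision=4,suppress=True)
delta([.4716,.2102,.186],-.2164)
s=bot.get_state();print(s["grip_width"],s["gripper_force"],s["wrist_force"])
```

```text
now [ 0.4799 -0.0002  0.1885] [ 3.1412  0.0007 -0.0411] tool shift [-0.017  -0.2099  0.0024] spin 0.17533832864580345 t 13.55
0.008739014471359021 58.556830286979675 [-0.705  -0.0273 -1.0476]
```

Call:
{"fn": "apply_moves", "kwargs": {
  "motion": [
    [-1,-0.001,-0.012,0,0.01],
    [-1,-0.003,-0.032,0,0.03],
    [-1,-0.005,-0.055,0,0.05],
    [-1,-0.007,-0.078,0,0.07],
    [-1,-0.009,-0.101,0,0.09],
    [-1,-0.011,-0.124,0,0.11],
    [-1,-0.013,-0.147,0,0.13],
    [-1,-0.015,-0.17,0,0.15],
    [-1,-0.016,-0.19,0,0.17],
    [-1,-0.017,-0.205,0,0.175],
    [-1,-0.017,-0.21,0,0.175],
    [-1,-0.017,-0.21,0,0.175]
  ]
}}

```text
clock: 14.75
eef_pos: [0.472, 0.2103, 0.1887]
tcp_rot: [3.141, 0.0, -0.216]
wrist_force: [-0.9, -1.1, -1.3]
grip_width: 0.0085
gripper_force: 58.6
```

Run:
```python
from h import *
np.set_printoptions(precision=4,suppress=True)
c=bot.camera("side"); save(c,"s2")
v,u=np.mgrid[0:480,0:640]; z=c["depth"]
P=np.stack([(u-c["cx"])/c["fx"]*z,(v-c["cy"])/c["fy"]*z,z,np.ones_like(z)],-1)@c["world_from_camera"].T
w=bot.camera("wrist"); save(w,"w4")
t=bot.camera("top")
for n,cc in [("side",c),("top",t)]:
  x=bot.tip_of("slide_center",cc); print(n,[(q["p"],q["centre"],pt(cc,q["centre"])) for q in x[:1]])
# plate tilt from top depth
z=t["depth"]; P=np.stack([(u-t["cx"])/t["fx"]*z,(v-t["cy"])/t["fy"]*z,z,np.ones_like(z)],-1)@t["world_from_camera"].T
m=(P[...,2]>.155)&(P[...,2]<.195)&(P[...,0]>.50)&(P[...,0]<.60)&(P[...,1]>.12)&(P[...,1]<.28)
Q=P[m]; A=np.c_[Q[:,0]-.53,Q[:,1]-.2,np.ones(len(Q))]; print(len(Q),np.linalg.lstsq(A,Q[:,2],rcond=None)[0])
if len(Q)>5: print(cv2.minAreaRect((Q[:,:2]*1000).astype(np.float32)))
delta([.4716,.2102,.0285],-.2164)
```

```text
side [(0.6, [355.0, 240.8], array([0.5164, 0.2153, 0.1788]))]
top [(0.68, [231.9, 284.5], array([0.5132, 0.1972, 0.1788]))]
1184 [0.0045 0.0057 0.1786]
((539.6939697265625, 194.02833557128906), (50.54376983642578, 81.65321350097656), 77.40010833740234)
now [0.472  0.2097 0.1888] [ 3.1413 -0.0001 -0.2177] tool shift [-0.0005 -0.0004  0.1603] spin -0.0013406217297267098 t 15.0
```

View pics/w4.png

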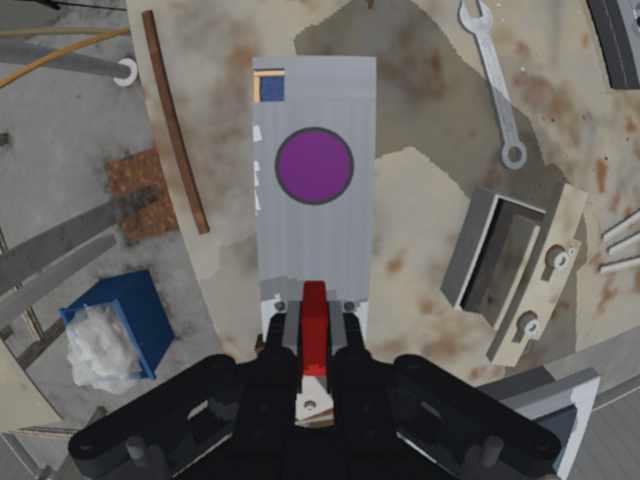

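The slide is level and over the tray: its plate top is at 0.179, slope below 0.4°, and the tray's corner shows through the slide's notch at (268,85). I lower it.

Call:
{"fn": "apply_moves", "kwargs": {
  "motion": [
    [-1,-0.001,0,0.01,0],
    [-1,-0.001,0,0.025,0],
    [-1,-0.001,0,0.042,0],
    [-1,-0.001,0,0.059,0],
    [-1,-0.001,0,0.076,0],
    [-1,-0.001,0,0.093,0],
    [-1,-0.001,0,0.11,0],
    [-1,-0.001,0,0.125,0],
    [-1,-0.001,0,0.138,0],
    [-1,-0.001,0,0.148,0],
    [-1,-0.001,0,0.155,0],
    [-1,-0.001,0,0.157,0]
  ]
}}

```text
clock: 16.2
eef_pos: [0.4705, 0.2109, 0.031]
tcp_rot: [3.141, 0.001, -0.216]
wrist_force: [0.1, -0.7, -0.7]
grip_width: 0.009
gripper_force: 58.6
```

Call:
{"fn": "apply_moves", "kwargs": {
  "motion": [
    [-1,0,0,0.001,0],
    [-1,0,0,0.002,0],
    [-1,0,0,0.003,0],
    [-1,0,0,0.004,0],
    [-1,0,0,0.005,0],
    [-1,0,0,0.0055,0],
    [-1,0,0,0.0055,0]
  ]
}}

```text
clock: 16.9
eef_pos: [0.4708, 0.2111, 0.0263]
tcp_rot: [3.142, 0.0, -0.216]
wrist_force: [-0.3, 0.5, -0.8]
grip_width: 0.0092
gripper_force: 58.6
```

Call:
{"fn": "apply_moves", "kwargs": {
  "motion": [
    [-1,0,0,0.0005,0],
    [-1,0,0,0.001,0],
    [-1,0,0,0.001,0]
  ]
}}

```text
clock: 17.2
eef_pos: [0.4709, 0.2112, 0.0255]
tcp_rot: [-3.141, -0.0, -0.216]
wrist_force: [-0.2, -0.3, 3.4]
grip_width: 0.009
gripper_force: 59.3
```

Contact is about 4 N. I release, wait, and rise.

Call:
{"fn": "apply_moves", "kwargs": {
  "motion": [
    [-0.7,0,0,0,0],
    [-0.5,0,0,0,0],
    [-0.3,0,0,0,0],
    [-0.3,0,0,0,0],
    [-0.3,0,0,0,0],
    [-0.3,0,0,-0.01,0],
    [-0.3,0,0,-0.03,0],
    [-0.3,0,0,-0.06,0],
    [-0.3,0,0,-0.09,0],
    [-0.3,0,0,-0.12,0],
    [-0.3,0,0,-0.14,0],
    [-0.3,0,0,-0.14,0]
  ]
}}

```text
clock: 18.4
eef_pos: [0.4722, 0.2118, 0.1687]
tcp_rot: [-3.138, -0.004, -0.216]
wrist_force: [0.8, -0.5, 0.0]
grip_width: 0.03
gripper_force: 0.0
```

Run:
```python
from h import *
np.set_printoptions(precision=4,suppress=True)
R=Rn.from_euler("z",-.2164).as_matrix()[:2,:2]
for n in ["side","top","wrist"]:
  c=bot.camera(n); save(c,n+"9")
  for k in ["slide_center","plunger_knob"]:
    for q in bot.tip_of(k,c)[:1]:
      w=fish(c,q["centre"],.015) if n=="wrist" else pt(c,q["centre"])
      print(n,k,q["p"],w,(w[:2]-[.5156,.2004])@R)
  if n=="top":
    v,u=np.mgrid[0:480,0:640]; z=c["depth"]; P=np.stack([(u-c["cx"])/c["fx"]*z,(v-c["cy"])/c["fy"]*z,z,np.ones_like(z)],-1)@c["world_from_camera"].T
    L=(P[...,:2]-[.5156,.2004])@R; m=(abs(L[...,0])<.07)&(abs(L[...,1])<.04)&(P[...,2]>.011)&(P[...,2]<.022)
    Q=P[m]; print(len(Q),cv2.minAreaRect((L[m]*1000).astype(np.float32)),np.linalg.lstsq(np.c_[L[m],np.ones(len(Q))],Q[:,2],rcond=None)[0])
s=bot.get_state();print(s["wrist_force"],s["eef_pos"],s["clock"])
```

```text
side slide_center 0.93 [0.518  0.2018 0.016 ] [0.0021 0.0019]
side plunger_knob 0.63 [ 0.6219 -0.15    0.0981] [ 0.179  -0.3194]
top slide_center 0.73 [0.5097 0.2064 0.0147] [-0.0071  0.0046]
top plunger_knob 0.65 [ 0.6144 -0.1603  0.1062] [ 0.174 -0.331]
1129 ((6.390998840332031, -1.0424079895019531), (77.28614044189453, 116.36965942382812), 89.88235473632812) [0.0024 0.0004 0.0153]
wrist slide_center 0.92 [0.517  0.1996 0.015 ] [ 0.0015 -0.0005]
[0.7921 0.3885 0.2257] [0.4706 0.211  0.1647] 18.85
```

View pics/side9.png

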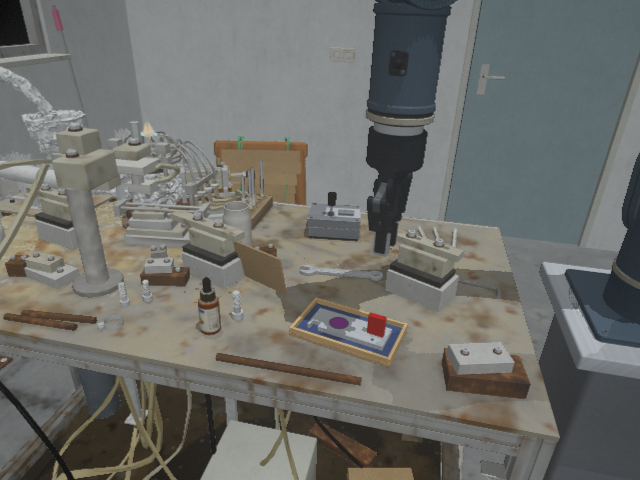

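The slide lies flat and centred in the tray, with its window at (340,323) and its fin at (377,324). The knob is still up at (332,198), the bystanders have not moved, and the arm is clear.

```bash
python3 -c "
from workcell import bot
print(bot.job_done())"
```

```text
the job is handed in; nothing more can be done
None
```

I handed the job in at about 19 s: the slide lies flat, window up, near the tray's centre, the plunger was still up at the last look, and the bystanders look undisturbed. The hand-in returned no verdict.

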